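# Set out the sample row of pipe fittings

## Robot

A 6-joint arm with a two-finger parallel gripper is mounted at the origin on the work surface. World frame = base frame: x ahead of the robot, y to its left, z up, the work surface at z = 0. Lengths are in m, angles in rad, forces in N, time in s.
With the tool pointing down it reaches from about 0.3 to 0.875 m from the base axis. Payload 4.2 kg.
Tool frame: the origin (TCP) lies on the centre line of the jaws, within the pads' length; the fingertips stand 22 mm ahead of it and the grasp point (between the pads) lies 3 mm ahead of it; z points along the fingers, y is the line along which they close (so a half turn about z gives the same grasp; the last joint's range is limited). The gripper opens to 85 mm and grips with 20 to 120 N. Pads are 22 mm wide; open, the fingers measure 114 mm over their backs; the gripper's body (76 mm by 85 mm) begins 54 mm behind the grasp point. The pads swing forward as they close: fully open they stand 13 mm farther back than shut.
Start: joints at [1.236, 0.32, 1.565, -0, 1.257, -0.02], TCP at [0.178, 0.547, 0.253] pointing down, gripper open.
Joint ranges: [-3.11, 3.11], [-0.84, 2.01], [0.21, 2.61], [-1.34, 4.49], [0.05, 2.63], [-2.56, 2.56]. Speed limits (rad/s): [2.57, 2.57, 3.14, 3.14, 3.14, 3.14].

## Interface

Orientations are given as a unit quaternion [w, x, y, z].
In Python, from rig import env gives the robot as it stands.
- The arm moves only by the tool carry_out, never from a script. Its argument "plan" is a list of rows, each an object with "translation": the shift along the tool's x, y, z in m, a list of three; "rotation": the turn, a rotation vector about the tool's x, y, z in degrees, a list of three; "grip": the closure, from 0 (fully open) to 1 (shut). A call has 1 to 8 rows; each row shifts and turns the commanded pose from where the row before left it, along the tool's axes as they then stand; what a row does not reach is not made up. A row lasts 1/10 s, in which the tool goes at most 50 mm and 8.59 degrees, less where a joint would pass 70% of its speed; a pose out of reach is approached as far as the arm can. A call with a gripper value outside its range is refused whole. The fingers move at their own pace and stop on an object; the grip force is fixed at half the most. Time passes only in rows, so rows that do not move let the fingers close. It gives the time, the measured TCP pose, the force, the opening and the grip force at its end, in the units of the state.
- env.state(): the state, without advancing time (a new reading comes with each control period).
- env.snapshot(name): name is "side" or "top" or "wrist"; returns the picture (400x640x3 uint8, red, green, blue); there is no depth.
- env.camera_model(name): a dict with "fov_y" (degrees; the focal length in pixels is half the picture's height over the tangent of half this angle, whatever the lens; pixels are square), "cx", "cy" (the principal point, pixels), "R" (3x3) and "t" (3): a world point X has camera coordinates R X + t; the wrist camera has in their place "mount" (4x4, takes a point from camera to tool coordinates, whose origin is the TCP and whose axes are the flange's). Camera axes: x right, y down, z forward; pixel columns grow to the right and rows downward; lengths in m; the calibration is good to about 2 mm. A picture is of the moment at which its call begins: read the wrist's pose just before it. camera_model takes no time and is no camera call.
- env.sign_off(): hands the job in; it is judged then, once.
The state is a dict: "clock": time; "joint_pos": joint angles; "joint_velocities": joint speeds; "joint_torque": joint torques, N m; "ee_pos": TCP position; "tcp_rot": TCP orientation; "contact_force": force on the tool from outside, world axes, zero at the start; "moment": the same for the moment, N m; "opening": opening from 0.0 (shut) to 1.0 (fully open); "gripper_force": force on a finger pad.
Only numpy, scipy, OpenCV 4.12 (cv2) and the standard library are available. Lean on these libraries where they do the work, as an engineer would, in place of code of your own. Each camera call takes 0.05 s, during which the arm holds its last target. There are 200 camera calls.

## Task

Set out the samples on the cardboard strip: lay the loose tee flat on the middle of the white card in front of the carton of tees, and the loose elbow flat on the middle of the white card in front of the carton of elbows. Stand the coupling (the plain tube) upright on the strip midway between those two cards, in line with their middles, and seat the larger plug on top of it, spigot down, with its flange resting on the rim. Let go of everything and leave the small plug, the bottle and the tape where they are.

Things in the scene. Friction and masses are not known exactly. Their poses are not given: they have to be found in the camera images.
- tee: Loose white plastic T-shaped pipe fitting lying flat, 34 mm high, outline 55 (x) by 72 mm (y), about 45 g. Origin: under the middle of that outline, on the underside; z up. The branch points to +x along y = 0; its round hub, 34 mm across, covers x = 7.5 to 27.5 mm. The run lies along y at x = -10.5 mm. Socket axes 17 mm high.
- elbow: Loose white plastic L-shaped pipe fitting (90 degrees) lying flat, 34 mm high, outline 55 x 55 mm, about 35 g. Origin: under the middle of that outline, on the underside; z up. One leg points to +x along y = -10.5 mm, the other to +y along x = -10.5 mm; a round hub, 34 mm across, covers 7.5 to 27.5 mm of each. Axes 17 mm high.
- coupling: Loose white plastic pipe coupling: a plain upright tube open at both ends, outer diameter 54 mm, bore 42 mm, 60 mm high, with a faint raised band round its middle, about 90 g. Origin: centre of its lower end; z up along the tube.
- plug: Loose white plastic plug, the LARGER of two, standing on its spigot: spigot tapering from 36 to 26 mm diameter at the foot (height 0 to 10 mm), round flange 54 mm (10 to 17 mm), square lug 24 x 24 mm on top (17 to 45 mm). The spigot drops into the coupling's bore until the flange rests on the rim. Origin: centre of the underside; z up; lug faces square to x and y. About 50 g.
- tee_carton: Fixed open brown carton (150 deep, 145 wide, 55 mm high) of white tees (reaching 70 mm high), with a flat white paper card, 100 x 100 mm, in front of it on the robot's side. Origin: the MIDDLE OF THE CARD, at table height (the card lies on the strip, 3 mm above). +x points from card to carton, whose near wall is 95 mm from the origin; z up.
- elbow_carton: Fixed open brown carton (150 deep, 145 wide, 55 mm high) of white elbows (reaching 70 mm high), with a flat white paper card, 100 x 100 mm, in front of it on the robot's side. Origin: the MIDDLE OF THE CARD, at table height (the card lies on the strip, 3 mm above). +x points from card to carton, whose near wall is 95 mm from the origin; z up.
- strip: Fixed strip of brown cardboard, 600 mm (y) by 143 mm (x -58 to +85 mm), 3 mm thick, before the row of three cartons (the third holds red hand wheels and has no card). Origin, at table height: middle of the row. The cartons' places are at y = -210, 0 and +210 mm on its y axis, so both cards' middles lie on that axis. x points away from the robot, y to its left.
- small_plug: Loose bystander: a small plug of the same make (flange 33 mm, lug 16 x 16 mm, 45 mm high), too small for the coupling. Origin: centre of its underside. Not to be moved.
- bottle: Loose bystander: a green plastic bottle, 60 mm diameter, 160 mm high, on the robot's right. Origin: centre of its base. Not to be moved.
- tape: Loose bystander: a grey roll of tape lying flat, 90 mm outer diameter, 25 mm high, on the robot's left. Origin: centre of its underside. Not to be moved.
Not all that is in view belongs to the job. Leave any green look-alike of the elbow alone. What is shaped like the tee but red is not meant.

How it is judged:
By the outcome, as a careful person would: the job done as asked, in the order asked, and still so for the second after the job is handed in, with the robot touching nothing.
It also fails if it takes over 128 s, if anything falls off the work surface, if the arm or the gripper's body presses on something with over 40 N, if the wrist force passes 120 N, or if a joint passes its speed limit or range.

## Working session

There is one attempt and no reset: what is moved stays moved. The work goes in short steps, Python scripts to look and compute and a tool call to move; the robot and the scene stay as the last step left them, time stands still between calls to the robot, and variables do not carry over. Pictures are saved under pics/ and viewed, at most 14 in all, crops included, and the job is handed in when it is done.

Besides the shell and the picture viewer there is one more tool, called after ">>>" in YAML: its name, and indented under it one key for each argument. carry_out: Moves the arm, as the interface text tells. Its arguments: {"type":"object","properties":{"plan":{"type":"array","items":{"type":"object","properties":{"translation":{"type":"array","items":{"type":"number"}},"rotation":{"type":"array","items":{"type":"number"}},"grip":{"type":"number"}}}}},"required":["plan"]}

```bash
ls; mkdir -p pics
python3 - <<'E'
from rig import env
import cv2
for n in("top","side"):
    im=env.snapshot(n); cv2.imwrite(f"pics/{n}0.png",im[:,:,::-1]); m=env.camera_model(n); print(n,m)
print(env.camera_model("wrist")); print(env.state())
E
```

```text
pics
top {'fov_y': 44.75949373146435, 'cx': 314.64263453936366, 'cy': 194.33446710501423, 'R': array([[ 0.01284741, -0.99977236,  0.0170346 ],
       [-0.98079152, -0.01591592, -0.19440853],
       [ 0.1946354 , -0.01420975, -0.98077273]]), 't': array([-0.00744455,  0.48022549,  1.35389272])}
side {'fov_y': 50.44703495894611, 'cx': 318.70957540550097, 'cy': 205.770672969852, 'R': array([[ 0.72192976, -0.69170791, -0.01890996],
       [-0.47649566, -0.47712686, -0.73844556],
       [ 0.50176619,  0.54211634, -0.6740479 ]]), 't': array([-0.37589829,  0.27707534,  0.89780608])}
{'fov_y': 58.40766572343493, 'cx': 325.56609363915743, 'cy': 200.55574184841902, 'mount': array([[ 3.11572491e-04, -9.53166139e-01, -3.02447044e-01,
         7.77195831e-02],
       [ 9.99999951e-01,  2.95726200e-04,  9.81866938e-05,
        -7.11629368e-04],
       [-4.14671689e-06, -3.02447060e-01,  9.53166185e-01,
        -1.19867773e-01],
       [ 0.00000000e+00,  0.00000000e+00,  0.00000000e+00,
         1.00000000e+00]])}
{'clock': 0.1, 'joint_pos': array([ 1.23599119e+00,  3.20208031e-01,  1.56554660e+00, -2.19700954e-05,
        1.25741792e+00, -1.99813223e-02]), 'joint_velocities': array([ 0.00058652, -0.00036101, -0.00335311,  0.0005981 , -0.00235333,
        0.00171156]), 'joint_torque': array([ 1.96663459e-03, -4.16408050e+01, -2.34710008e+01,  2.46555936e-05,
        4.72547123e-03, -8.59505491e-06]), 'ee_pos': array([0.17791337, 0.54636808, 0.25258182]), 'tcp_rot': array([-1.29113933e-04,  1.56759239e-01,  9.87636531e-01, -7.79393414e-04]), 'contact_force': array([-0.32983432,  0.42867478,  0.01947578]), 'moment': array([-0.02714428,  0.00815344,  0.07053575]), 'gripper_force': 0.0, 'opening': 0.999832455267826}
```

View pics/top0.png

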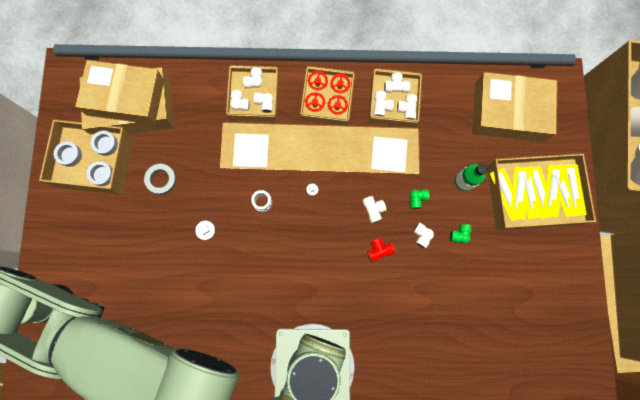

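View pics/side0.png

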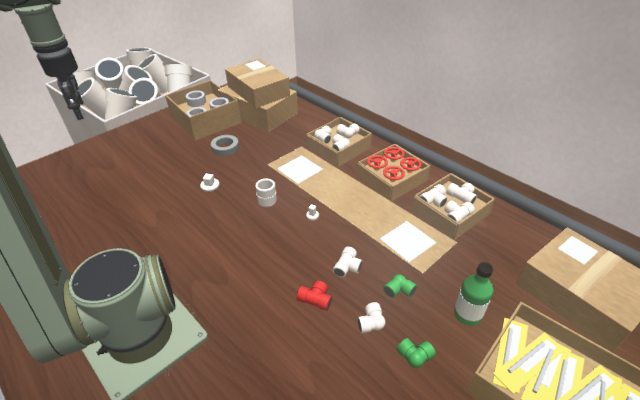

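Top view: cards at (250,150) and (390,154). White tee at (374,208), white elbow at (424,235), coupling at (261,200), large plug at (205,230), small plug at (312,189). Red tee (380,250) and green elbows (419,198), (461,234) are decoys. It isn't clear yet which carton holds tees, so I'll enlarge the side view.

```bash
cat > h.py <<'E'
from rig import env
import numpy as np, cv2
from scipy.spatial.transform import Rotation as Rn
def K(m,h=400):
    f=h/2/np.tan(np.radians(m["fov_y"])/2); return f,m["cx"],m["cy"]
def pose(s=None):
    s=s or env.state(); q=np.array(s["tcp_rot"]); return Rn.from_quat(q[[1,2,3,0]]).as_matrix(),np.array(s["ee_pos"])
def cam(name,P=None):
    m=env.camera_model(name)
    if name=="wrist":
        R,p=P or pose(); M=m["mount"]; Rc=R@M[:3,:3]; c=p+R@M[:3,3]   # cam->world
        return K(m),Rc,c
    return K(m),m["R"].T,-m["R"].T@m["t"]
def ray(C,uv,z):
    (f,cx,cy),Rc,c=C; uv=np.atleast_2d(uv).astype(float)
    d=np.c_[(uv[:,0]-cx)/f,(uv[:,1]-cy)/f,np.ones(len(uv))]@Rc.T
    return c+d*((z-c[2])/d[:,2])[:,None]
def proj(C,X):
    (f,cx,cy),Rc,c=C; p=(np.atleast_2d(X)-c)@Rc
    return np.c_[f*p[:,0]/p[:,2]+cx,f*p[:,1]/p[:,2]+cy]
def white(im):
    h=cv2.cvtColor(im,cv2.COLOR_RGB2HSV); return ((h[...,1]<45)&(h[...,2]>150)).astype(np.uint8)*255
E
python3 - <<'E'
from h import *
t=cv2.imread("pics/top0.png"); s=cv2.imread("pics/side0.png")
r=lambda a:cv2.resize(a,(400,300),interpolation=cv2.INTER_CUBIC)
a=np.vstack([np.hstack([r(s[105:165,300:380]),r(s[165:240,410:510])]),np.hstack([r(s[240:345,290:430]),r(t[180:270,350:470])])])
cv2.imwrite("pics/crop0.png",a)
C=cam("top"); w=white(t[:,:,::-1].copy())
n,l,st,ce=cv2.connectedComponentsWithStats(w)
for i in range(1,n):
    x,y,ww,hh,ar=st[i]
    if ar>40 and 130<ce[i][1]<270 and 140<ce[i][0]<480: print(ce[i].round(1),st[i],ray(C,ce[i],0.003)[0].round(4),ray(C,ce[i],0.02)[0].round(4))
E
```

```text
[250.5 149.9] [ 233  134   36   33 1096] [0.623  0.1948 0.003 ] [0.618  0.1927 0.02  ]
[389.  153.9] [ 372  137   35   35 1089] [ 0.6178 -0.2253  0.003 ] [ 0.6129 -0.2224  0.02  ]
[158.9 178.1] [144 164  31  29 432] [0.5307 0.4636 0.003 ] [0.5268 0.4583 0.02  ]
[311.9 189.1] [306 183  12  13 111] [0.5047 0.0073 0.003 ] [0.5012 0.0075 0.02  ]
[261.2 200.6] [252 190  20  22 195] [0.4674 0.1571 0.003 ] [0.4643 0.1554 0.02  ]
[373.9 208.1] [363 196  23  26 351] [ 0.4503 -0.1774  0.003 ] [ 0.4474 -0.175   0.02  ]
[204.8 229.8] [195 220  20  20 299] [0.3781 0.3187 0.003 ] [0.376  0.3152 0.02  ]
[423.4 234.6] [414 223  19  25 269] [ 0.3737 -0.3224  0.003 ] [ 0.3717 -0.3183  0.02  ]
```

View pics/crop0.png

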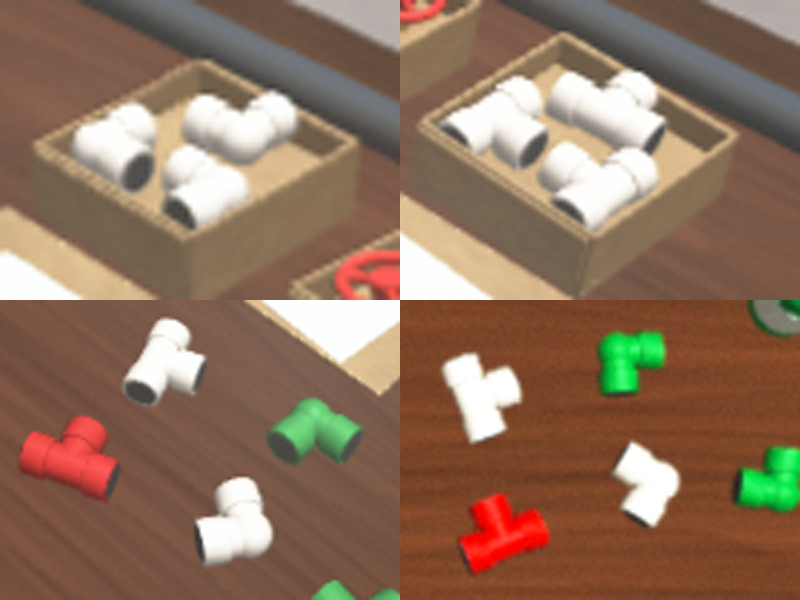

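The left carton (side crop, top left) holds elbows (L shapes) and the right one holds tees. So the elbow goes on the left card, about (0.62, 0.195), and the tee on the right card, about (0.62, -0.225). The white tee (374,208) and white elbow (424,235) are the ones meant; the red and green pieces are the wrong colour. Moving over the tee now.

>>> carry_out:
  plan:
    - {"translation":[-0.03,-0.0376,0.004],"rotation":[0,0,0],"grip":0}
    - {"translation":[-0.03,-0.0376,0.004],"rotation":[0,0,0],"grip":0}
    - {"translation":[-0.03,-0.0376,0.004],"rotation":[0,0,0],"grip":0}
    - {"translation":[-0.03,-0.0376,0.004],"rotation":[0,0,0],"grip":0}
    - {"translation":[-0.03,-0.0376,0.004],"rotation":[0,0,0],"grip":0}
    - {"translation":[-0.03,-0.0376,0.004],"rotation":[0,0,0],"grip":0}
    - {"translation":[-0.03,-0.0376,0.004],"rotation":[0,0,0],"grip":0}
    - {"translation":[-0.03,-0.0376,0.004],"rotation":[0,0,0],"grip":0}

```text
clock: 0.9
ee_pos: [0.3131, 0.1846, 0.2211]
tcp_rot: [0.0, 0.156, 0.988, 0.0]
contact_force: [0.5, -0.4, 0.8]
opening: 0.997
gripper_force: 0.0
```

>>> carry_out:
  plan:
    - {"translation":[-0.03,-0.0376,0.004],"rotation":[0,0,0],"grip":0}
    - {"translation":[-0.03,-0.0376,0.004],"rotation":[0,0,0],"grip":0}
    - {"translation":[-0.03,-0.0376,0.004],"rotation":[0,0,0],"grip":0}
    - {"translation":[-0.03,-0.0376,0.004],"rotation":[0,0,0],"grip":0}
    - {"translation":[-0.03,-0.0376,0.004],"rotation":[0,0,0],"grip":0}
    - {"translation":[-0.03,-0.0376,0.004],"rotation":[0,0,0],"grip":0}
    - {"translation":[-0.03,-0.0376,0.004],"rotation":[0,0,0],"grip":0}
    - {"translation":[-0.03,-0.0376,0.004],"rotation":[0,0,0],"grip":0}

```text
clock: 1.7
ee_pos: [0.4482, -0.176, 0.1889]
tcp_rot: [-0.0, 0.157, 0.988, 0.0]
contact_force: [1.0, 0.6, 0.0]
opening: 0.998
gripper_force: 0.0
```

>>> carry_out:
  plan:
    - {"translation":[0,0,0],"rotation":[0,0,8.2],"grip":0}
    - {"translation":[0,0,0],"rotation":[0,0,8.2],"grip":0}
    - {"translation":[0,0,0],"rotation":[0,0,8.2],"grip":0}
    - {"translation":[0,0,0],"rotation":[0,0,8.2],"grip":0}
    - {"translation":[0,0,0],"rotation":[0,0,8.2],"grip":0}
    - {"translation":[0,0,0],"rotation":[0,0,8.2],"grip":0}
    - {"translation":[0,0,0],"rotation":[0,0,0],"grip":0}

```text
clock: 2.4
ee_pos: [0.4479, -0.1738, 0.189]
tcp_rot: [-0.0, 0.554, 0.833, -0.0]
contact_force: [0.3, -0.5, -1.0]
opening: 0.995
gripper_force: 0.0
```

Run:
```python
from h import *
s=env.state(); R,p=pose(s); im=env.snapshot("wrist"); cv2.imwrite("pics/w1.png",im[:,:,::-1]); print(R.round(3),p,s["clock"])
np.savez("w1.npz",R=R,p=p)
```

```text
[[-0.387  0.922 -0.001]
 [ 0.922  0.387  0.   ]
 [ 0.001 -0.001 -1.   ]] [ 0.44790768 -0.17380878  0.18895056] 2.4
```

View pics/w1.png

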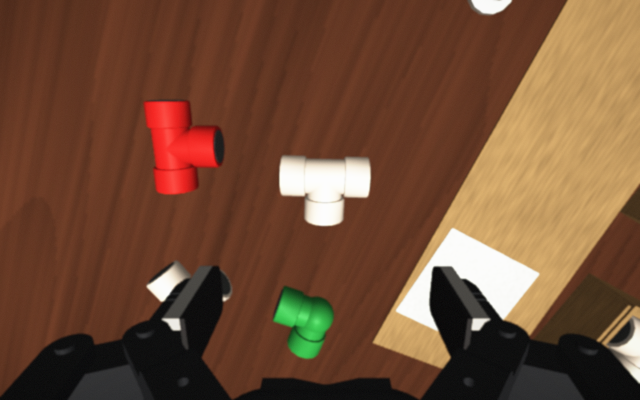

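Wrist view: white tee at (325,188), branch pointing down the image, so the jaws already straddle the branch. The red tee (180,145), green elbow (305,320) and card (470,280) stay clear.

```bash
cat >> h.py <<'E'
def blob(im,near,thr=None):
    w=white(im) if thr is None else thr
    n,l,st,ce=cv2.connectedComponentsWithStats(w)
    i=min((i for i in range(1,n) if st[i][4]>60),key=lambda i:np.hypot(*(ce[i]-near)))
    c,_=cv2.findContours((l==i).astype(np.uint8),cv2.RETR_EXTERNAL,cv2.CHAIN_APPROX_NONE)
    return max(c,key=len)[:,0,:],st[i]
def go(R,p,target):  # tool-frame shift
    return (R.T@(np.array(target)-p)).round(4)
E
python3 - <<'E'
from h import *
d=np.load("w1.npz"); R,p=d["R"],d["p"]; C=cam("wrist",(R,p)); im=cv2.imread("pics/w1.png")[:,:,::-1].copy()
c,st=blob(im,(325,188)); print(st)
X=ray(C,c+0.0,.017)
b=(X-p)@R   # tool coords
for a in (0,1): print("tool",a,b[:,a].min().round(4),b[:,a].max().round(4))
r=cv2.minAreaRect(X[:,:2].astype(np.float32)*1000); print(r)
# branch hub: contour points lowest in tool x
s=b[b[:,0]<b[:,0].min()+.018]; print("branch y",s[:,1].min(),s[:,1].max())
run=b[b[:,0]>b[:,0].max()-.03]; print("run y",run[:,1].min(),run[:,1].max())
cc,st=blob(im,(470,280)); print(st); r=cv2.minAreaRect(ray(C,cc+0.,.003)[:,:2].astype(np.float32)*1000); print("card",r)
E
```

```text
[ 279  158   91   68 3919]
tool 0 -0.0379 0.0213
tool 1 -0.0399 0.0361
((449.2171936035156, -183.01712036132812), (76.15325164794922, 57.97101974487305), 20.243623733520508)
branch y -0.017637748719063207 0.012733701351962327
run y -0.03985698388517791 0.03606555304096721
[ 396  228  143  102 5544]
card ((617.3927001953125, -225.79623413085938), (100.79570770263672, 100.81669616699219), 84.91080474853516)
```

>>> carry_out:
  plan:
    - {"translation":[0,0,0],"rotation":[0,0,2.5],"grip":0}
    - {"translation":[-0.0145,-0.001,0.03],"rotation":[0,0,0],"grip":0}
    - {"translation":[-0.0145,-0.001,0.03],"rotation":[0,0,0],"grip":0}
    - {"translation":[0,0,0.03],"rotation":[0,0,0],"grip":0}
    - {"translation":[0,0,0.03],"rotation":[0,0,0],"grip":0}
    - {"translation":[0,0,0.025],"rotation":[0,0,0],"grip":0}
    - {"translation":[0,0,0.013],"rotation":[0,0,0],"grip":0}
    - {"translation":[0,0,0],"rotation":[0,0,0],"grip":0}

```text
clock: 3.25
ee_pos: [0.455, -0.2012, 0.0294]
tcp_rot: [-0.002, 0.571, 0.821, -0.0]
contact_force: [0.0, -0.0, -0.3]
opening: 1.002
gripper_force: 0.0
```

>>> carry_out:
  plan:
    - {"translation":[0,0,0],"rotation":[0,0,0],"grip":0.3}
    - {"translation":[0,0,0],"rotation":[0,0,0],"grip":0.5}
    - {"translation":[0,0,0],"rotation":[0,0,0],"grip":1}
    - {"translation":[0,0,0],"rotation":[0,0,0],"grip":1}
    - {"translation":[0,0,0],"rotation":[0,0,0],"grip":1}
    - {"translation":[0,0,0],"rotation":[0,0,0],"grip":1}
    - {"translation":[0,0,0],"rotation":[0,0,0],"grip":1}

```text
clock: 3.95
ee_pos: [0.4572, -0.2022, 0.0325]
tcp_rot: [0.001, 0.572, 0.821, 0.0]
contact_force: [-0.5, -0.9, 6.2]
opening: 0.369
gripper_force: 59.0
```

>>> carry_out:
  plan:
    - {"translation":[0,0,-0.01],"rotation":[0,0,0],"grip":1}
    - {"translation":[0,0,-0.02],"rotation":[0,0,0],"grip":1}
    - {"translation":[0,0,-0.03],"rotation":[0,0,0],"grip":1}
    - {"translation":[0,0,-0.03],"rotation":[0,0,0],"grip":1}
    - {"translation":[0,0,-0.03],"rotation":[0,0,0],"grip":1}
    - {"translation":[0,0,0],"rotation":[0,0,0],"grip":1}

```text
clock: 4.55
ee_pos: [0.4585, -0.2028, 0.1557]
tcp_rot: [0.005, 0.572, 0.82, 0.001]
contact_force: [0.9, -0.4, -0.8]
opening: 0.366
gripper_force: 59.5
```

Run:
```python
from h import *
s=env.state(); R,p=pose(s); im=env.snapshot("wrist"); cv2.imwrite("pics/w2.png",im[:,:,::-1]); np.savez("w2.npz",R=R,p=p)
sd=env.snapshot("side"); u=proj(cam("side"),p)[0].astype(int); print(p,u)
a=sd[max(0,u[1]-40):u[1]+60,max(0,u[0]-66):u[0]+67]
cv2.imwrite("pics/w2b.png",np.hstack([cv2.resize(im,(400,400)),cv2.resize(a,(400,300),interpolation=3) if 0 else cv2.copyMakeBorder(cv2.resize(a,(400,300),interpolation=cv2.INTER_CUBIC),0,100,0,0,0)])[:,:,::-1])
```

```text
[ 0.45853269 -0.20279283  0.15572997] [361 224]
```

View pics/w2b.png

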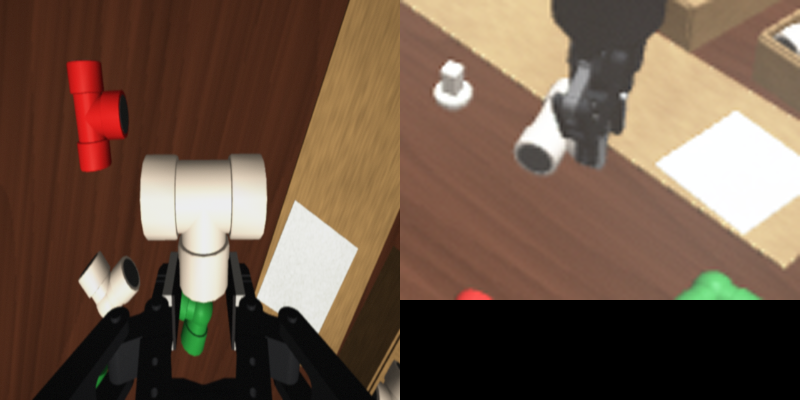

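The tee is gripped level by its branch and the fingers are clear of the others. I'll measure where its outline sits in the tool frame, then get the shift to the card.

Run:
```python
from h import *
d=np.load("w2.npz"); R,p=d["R"],d["p"]; C=cam("wrist",(R,p)); im=cv2.imread("pics/w2.png")[:,:,::-1].copy()
h=cv2.cvtColor(im,cv2.COLOR_RGB2HSV); w=((h[...,1]<60)&(h[...,2]>110)).astype(np.uint8)*255
w=cv2.morphologyEx(w,cv2.MORPH_OPEN,np.ones((5,5)))
c,st=blob(im,(325,205),w); print(st)
b=(ray(C,c+0.,.140)-p)@R
print("x",b[:,0].min(),b[:,0].max(),"y",b[:,1].min(),b[:,1].max())
r=b[b[:,0]>b[:,0].max()-.02]; print(r[:,1].min(),r[:,1].max())
o=np.array([b[:,0].max()-.0275,0,0]);print("if back edge ok, origin tool x",o[0])
for x in (.020,.0185): 
    O=np.array([x,0,.03]); T=np.array([.6176,-.2255,0]); 
    print(go(R,p,[T[0],T[1],p[2]]-R@np.array([x,0,0])))
```

```text
[  224   157   203   146 19853]
x -0.012549036841259908 0.0515936562100969 y -0.041175024797936825 0.03966759634743606
-0.04113226216416212 0.03944572475876002
if back edge ok, origin tool x 0.0240936562100969
[-0.0964  0.1413  0.0014]
[-0.0949  0.1413  0.0014]
```

>>> carry_out:
  plan:
    - {"translation":[-0.025,0.0353,0],"rotation":[0,0,0],"grip":1}
    - {"translation":[-0.025,0.0353,0],"rotation":[0,0,0],"grip":1}
    - {"translation":[-0.025,0.0353,0],"rotation":[0,0,0],"grip":1}
    - {"translation":[-0.0259,0.0353,0],"rotation":[0,0,0],"grip":1}
    - {"translation":[0,0,0.03],"rotation":[0,0,0],"grip":1}
    - {"translation":[0,0,0.03],"rotation":[0,0,0],"grip":1}
    - {"translation":[0,0,0.03],"rotation":[0,0,0],"grip":1}
    - {"translation":[0,0,0],"rotation":[0,0,0],"grip":1}

```text
clock: 5.45
ee_pos: [0.6197, -0.2458, 0.0548]
tcp_rot: [-0.007, 0.572, 0.82, -0.001]
contact_force: [-0.5, 0.3, -1.3]
opening: 0.371
gripper_force: 59.6
```

>>> carry_out:
  plan:
    - {"translation":[0,0,0],"rotation":[0,0,0],"grip":1}
    - {"translation":[0,0,0],"rotation":[0,0,0],"grip":1}

```text
clock: 5.65
ee_pos: [0.6246, -0.2479, 0.0626]
tcp_rot: [0.001, 0.572, 0.82, 0.0]
contact_force: [0.7, -0.2, -0.9]
opening: 0.369
gripper_force: 59.6
```

Run:
```python
from h import *
R,p=pose(); print(p,R[:,2]); o=p+R@np.array([.0245,-.0008,0]); print(o, go(R,p,p+np.array([.6176,-.2255,o[2]])-o))
```

```text
[ 0.62456259 -0.24788796  0.06263794] [ 2.16752314e-03 -7.70570110e-04 -9.99997354e-01]
[ 0.61532798 -0.2251809   0.06260042] [-0.0011  0.002   0.    ]
```

>>> carry_out:
  plan:
    - {"translation":[-0.001,0.002,0.012],"rotation":[0,0,0],"grip":1}
    - {"translation":[0,0,0.011],"rotation":[0,0,0],"grip":1}
    - {"translation":[0,0,0],"rotation":[0,0,0],"grip":1}
    - {"translation":[0,0,0],"rotation":[0,0,0],"grip":1}
    - {"translation":[0,0,0],"rotation":[0,0,0],"grip":1}
    - {"translation":[0,0,0],"rotation":[0,0,0],"grip":1}

```text
clock: 6.25
ee_pos: [0.6262, -0.2479, 0.0387]
tcp_rot: [0.0, 0.572, 0.82, 0.0]
contact_force: [-0.4, 0.1, -0.6]
opening: 0.371
gripper_force: 59.6
```

>>> carry_out:
  plan:
    - {"translation":[0,0,0.002],"rotation":[0,0,0],"grip":1}
    - {"translation":[0,0,0.001],"rotation":[0,0,0],"grip":1}
    - {"translation":[0,0,0],"rotation":[0,0,0],"grip":1}
    - {"translation":[0,0,0],"rotation":[0,0,0],"grip":1}
    - {"translation":[0,0,0],"rotation":[0,0,0],"grip":1}

```text
clock: 6.75
ee_pos: [0.6261, -0.2478, 0.0355]
tcp_rot: [0.0, 0.572, 0.82, 0.0]
contact_force: [-1.5, -0.2, 2.5]
opening: 0.368
gripper_force: 60.0
```

>>> carry_out:
  plan:
    - {"translation":[0,0,0],"rotation":[0,0,0],"grip":0.3}
    - {"translation":[0,0,0],"rotation":[0,0,0],"grip":0}
    - {"translation":[0,0,0],"rotation":[0,0,0],"grip":0}
    - {"translation":[0,0,-0.02],"rotation":[0,0,0],"grip":0}
    - {"translation":[0,0,-0.035],"rotation":[0,0,0],"grip":0}
    - {"translation":[0,0,-0.04],"rotation":[0,0,0],"grip":0}
    - {"translation":[0,0,-0.03],"rotation":[0,0,0],"grip":0}
    - {"translation":[0,0,-0.03],"rotation":[0,0,0],"grip":0}

```text
clock: 7.55
ee_pos: [0.626, -0.2478, 0.1919]
tcp_rot: [0.0, 0.572, 0.82, 0.0]
contact_force: [0.0, -0.4, 1.0]
opening: 1.003
gripper_force: 0.0
```

>>> carry_out:
  plan:
    - {"translation":[0.004,-0.0437,0],"rotation":[0,0,0],"grip":0}
    - {"translation":[0.004,-0.0437,0],"rotation":[0,0,0],"grip":0}
    - {"translation":[0.004,-0.0437,0],"rotation":[0,0,0],"grip":0}
    - {"translation":[0.004,-0.0437,0],"rotation":[0,0,0],"grip":0}
    - {"translation":[0.003,-0.0437,0],"rotation":[0,0,0],"grip":0}
    - {"translation":[0.003,-0.0437,0],"rotation":[0,0,0],"grip":0}

```text
clock: 8.15
ee_pos: [0.3707, -0.3181, 0.1903]
tcp_rot: [0.0, 0.571, 0.821, -0.0]
contact_force: [0.3, -1.4, 0.2]
opening: 1.001
gripper_force: 0.0
```

>>> carry_out:
  plan:
    - {"translation":[0,0,0],"rotation":[0,0,8.5],"grip":0}
    - {"translation":[0,0,0],"rotation":[0,0,8.5],"grip":0}
    - {"translation":[0,0,0],"rotation":[0,0,8.5],"grip":0}
    - {"translation":[0,0,0],"rotation":[0,0,8.5],"grip":0}
    - {"translation":[0,0,0],"rotation":[0,0,8.5],"grip":0}
    - {"translation":[0,0,0],"rotation":[0,0,8.5],"grip":0}
    - {"translation":[0,0,0],"rotation":[0,0,0],"grip":0}
    - {"translation":[0,0,0],"rotation":[0,0,0],"grip":0}

```text
clock: 8.95
ee_pos: [0.3724, -0.3179, 0.1903]
tcp_rot: [-0.0, 0.868, 0.496, 0.0]
contact_force: [-0.1, -0.6, 0.5]
opening: 1.001
gripper_force: 0.0
```

Run:
```python
from h import *
s=env.state(); R,p=pose(s); im=env.snapshot("wrist"); np.savez("w3.npz",R=R,p=p); cv2.imwrite("pics/w3.png",im[:,:,::-1])
print(p,np.degrees(np.arctan2(R[1,1],R[0,1])))
top=env.snapshot("top"); cv2.imwrite("pics/top1.png",top[:,:,::-1])
a=cv2.resize(top[110:200,340:460],(400,300),interpolation=cv2.INTER_CUBIC)
cv2.imwrite("pics/w3b.png",np.hstack([cv2.resize(im,(400,250)),a[:250]])[:,:,::-1])
c,_=blob(im,(325,190)); X=ray(cam("wrist",(R,p)),c+0.,.017); b=(X-p)@R
print(b.min(0),b.max(0),cv2.minAreaRect(X[:,:2].astype(np.float32)*1000))
```

```text
[ 0.37237397 -0.31792135  0.19026831] -30.559511642887053
[-0.02772543 -0.03249056  0.17326506] [0.02559927 0.02436062 0.17327141] ((368.70086669921875, -316.1800842285156), (53.85578536987305, 55.671268463134766), 57.431434631347656)
```

View pics/w3b.png

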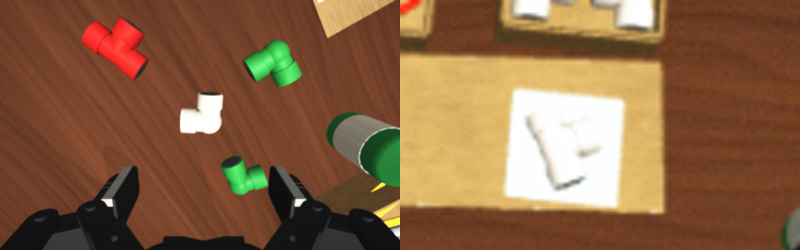

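The tee sits on the middle of its card. The elbow's one leg points up the image and the other left, and the green elbows are clear of the finger swath. I'll grip the upper leg.

>>> carry_out:
  plan:
    - {"translation":[0,0,0],"rotation":[0,0,2],"grip":0.2}
    - {"translation":[0.0115,0.003,0.03],"rotation":[0,0,0],"grip":0.2}
    - {"translation":[0.0115,0.0035,0.03],"rotation":[0,0,0],"grip":0.2}
    - {"translation":[0,0,0.035],"rotation":[0,0,0],"grip":0.2}
    - {"translation":[0,0,0.03],"rotation":[0,0,0],"grip":0.2}
    - {"translation":[0,0,0.02],"rotation":[0,0,0],"grip":0.2}
    - {"translation":[0,0,0.012],"rotation":[0,0,0],"grip":0.2}
    - {"translation":[0,0,0],"rotation":[0,0,0],"grip":0.2}

```text
clock: 9.85
ee_pos: [0.3897, -0.3016, 0.0321]
tcp_rot: [-0.001, 0.878, 0.48, -0.001]
contact_force: [0.6, -0.6, -0.4]
opening: 0.796
gripper_force: 0.0
```

>>> carry_out:
  plan:
    - {"translation":[0,0,0],"rotation":[0,0,0],"grip":0.3}
    - {"translation":[0,0,0],"rotation":[0,0,0],"grip":0.5}
    - {"translation":[0,0,0],"rotation":[0,0,0],"grip":1}
    - {"translation":[0,0,0],"rotation":[0,0,0],"grip":1}
    - {"translation":[0,0,0],"rotation":[0,0,0],"grip":1}
    - {"translation":[0,0,0],"rotation":[0,0,0],"grip":1}
    - {"translation":[0,0,0],"rotation":[0,0,0],"grip":1}

```text
clock: 10.55
ee_pos: [0.391, -0.3027, 0.0347]
tcp_rot: [0.001, 0.878, 0.479, 0.001]
contact_force: [-0.7, 0.3, 6.3]
opening: 0.374
gripper_force: 59.0
```

>>> carry_out:
  plan:
    - {"translation":[0,0,-0.02],"rotation":[0,0,0],"grip":1}
    - {"translation":[0,0,-0.03],"rotation":[0,0,0],"grip":1}
    - {"translation":[0,0,-0.04],"rotation":[0,0,0],"grip":1}
    - {"translation":[0,0,-0.04],"rotation":[0,0,0],"grip":1}
    - {"translation":[0,0,0],"rotation":[0,0,0],"grip":1}
    - {"translation":[0,0,0],"rotation":[0,0,0],"grip":1}
    - {"translation":[0,0,0],"rotation":[0,0,0],"grip":1}

```text
clock: 11.25
ee_pos: [0.3896, -0.3015, 0.1625]
tcp_rot: [-0.001, 0.878, 0.479, -0.0]
contact_force: [-0.3, 0.1, -0.6]
opening: 0.368
gripper_force: 59.7
```

Run:
```python
from h import *
s=env.state(); R,p=pose(s); im=env.snapshot("wrist"); np.savez("w4.npz",R=R,p=p); cv2.imwrite("pics/w4.png",im[:,:,::-1])
top=cv2.imread("pics/top1.png")[:,:,::-1].copy()
print(p,np.degrees(np.arctan2(R[1,1],R[0,1])))
h=cv2.cvtColor(im,cv2.COLOR_RGB2HSV); w=((h[...,1]<60)&(h[...,2]>110)).astype(np.uint8)*255
w=cv2.morphologyEx(w,cv2.MORPH_OPEN,np.ones((5,5)))
c,st=blob(im,(325,230),w); print(st)
b=(ray(cam("wrist",(R,p)),c+0.,p[2]-.0155)-p)@R; print(b.min(0),b.max(0))
```

```text
[ 0.38956113 -0.30154112  0.16246417] -32.73498446718731
[265 294  11  13 111]
[-0.01481767 -0.02644143  0.01553789] [-0.00880515 -0.0220733   0.01554741]
```

View pics/w4.png

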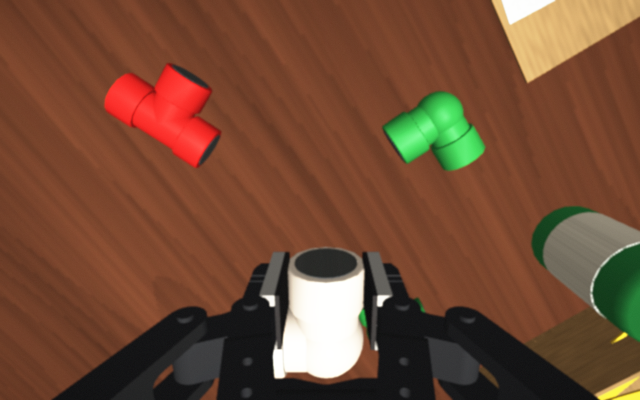

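The elbow is gripped by the leg, its open end at (326,264). Next the shift to the left card.

Run:
```python
from h import *
d=np.load("w4.npz"); R,p=d["R"],d["p"]; C=cam("wrist",(R,p))
e=(ray(C,[[326,264]],p[2]-.0165)-p)@R; print("end",e)
t=(ray(C,[[326,283]],p[2]+.0005)-p)@R; print("top rim",t)
ox=(e[0,0]+t[0,0])/2-.0275; oy=e[0,1]-.0105
print(ox,oy); T=np.array([.623,.1948,p[2]]); print(go(R,p,T-R@np.array([ox,oy,0])))
```

```text
end [[5.13306384e-03 5.79950571e-05 1.65015246e-02]]
top rim [[ 6.06495012e-03  3.60291476e-05 -4.98174000e-04]]
-0.021900993020073263 -0.01044200494294711
[ 5.656e-01 -6.160e-02  3.000e-04]
```

>>> carry_out:
  plan:
    - {"translation":[0.047,-0.005,0],"rotation":[0,0,0],"grip":1}
    - {"translation":[0.047,-0.005,0],"rotation":[0,0,0],"grip":1}
    - {"translation":[0.047,-0.005,0],"rotation":[0,0,0],"grip":1}
    - {"translation":[0.047,-0.005,0],"rotation":[0,0,0],"grip":1}
    - {"translation":[0.047,-0.005,0],"rotation":[0,0,0],"grip":1}
    - {"translation":[0.047,-0.005,0],"rotation":[0,0,0],"grip":1}
    - {"translation":[0.047,-0.005,0],"rotation":[0,0,0],"grip":1}
    - {"translation":[0.047,-0.005,0],"rotation":[0,0,0],"grip":1}

```text
clock: 12.1
ee_pos: [0.5598, 0.0377, 0.1617]
tcp_rot: [-0.001, 0.878, 0.479, -0.001]
contact_force: [1.4, 0.1, 0.1]
opening: 0.368
gripper_force: 59.7
```

>>> carry_out:
  plan:
    - {"translation":[0.047,-0.005,0],"rotation":[0,0,0],"grip":1}
    - {"translation":[0.047,-0.005,0],"rotation":[0,0,0],"grip":1}
    - {"translation":[0.047,-0.005,0],"rotation":[0,0,0],"grip":1}
    - {"translation":[0.0486,-0.0066,0],"rotation":[0,0,0],"grip":1}
    - {"translation":[0,0,0.03],"rotation":[0,0,0],"grip":1}
    - {"translation":[0,0,0.03],"rotation":[0,0,0],"grip":1}
    - {"translation":[0,0,0.03],"rotation":[0,0,0],"grip":1}

```text
clock: 12.8
ee_pos: [0.6434, 0.2074, 0.0701]
tcp_rot: [-0.0, 0.877, 0.48, -0.002]
contact_force: [0.1, -0.0, -0.9]
opening: 0.367
gripper_force: 59.7
```

>>> carry_out:
  plan:
    - {"translation":[0,0,0],"rotation":[0,0,0],"grip":1}
    - {"translation":[0,0,0],"rotation":[0,0,0],"grip":1}
    - {"translation":[0,0,0],"rotation":[0,0,0],"grip":1}

```text
clock: 13.1
ee_pos: [0.6453, 0.2071, 0.0747]
tcp_rot: [0.0, 0.878, 0.479, 0.001]
contact_force: [0.6, 0.2, -0.6]
opening: 0.37
gripper_force: 59.7
```

Run:
```python
from h import *
R,p=pose(); print(p); T=np.array([.623,.1948,p[2]]); print(go(R,p,T-R@np.array([-.0219,-.0105,0])))
```

```text
[0.64534653 0.20714008 0.07465871]
[-0.0006 -0.0016 -0.0001]
```

>>> carry_out:
  plan:
    - {"translation":[-0.0006,-0.0016,0.015],"rotation":[0,0,0],"grip":1}
    - {"translation":[0,0,0.015],"rotation":[0,0,0],"grip":1}
    - {"translation":[0,0,0.005],"rotation":[0,0,0],"grip":1}
    - {"translation":[0,0,0],"rotation":[0,0,0],"grip":1}
    - {"translation":[0,0,0],"rotation":[0,0,0],"grip":1}
    - {"translation":[0,0,0],"rotation":[0,0,0],"grip":1}
    - {"translation":[0,0,0],"rotation":[0,0,0],"grip":1}

```text
clock: 13.8
ee_pos: [0.6429, 0.2074, 0.0386]
tcp_rot: [0.0, 0.878, 0.479, 0.0]
contact_force: [-0.3, -0.4, -0.9]
opening: 0.368
gripper_force: 59.9
```

>>> carry_out:
  plan:
    - {"translation":[0,0,0.002],"rotation":[0,0,0],"grip":1}
    - {"translation":[0,0,0],"rotation":[0,0,0],"grip":1}
    - {"translation":[0,0,0],"rotation":[0,0,0],"grip":1}
    - {"translation":[0,0,0],"rotation":[0,0,0],"grip":1}

```text
clock: 14.2
ee_pos: [0.6431, 0.2075, 0.0377]
tcp_rot: [0.0, 0.878, 0.479, 0.001]
contact_force: [-1.6, 0.3, 5.3]
opening: 0.371
gripper_force: 60.6
```

>>> carry_out:
  plan:
    - {"translation":[0,0,0],"rotation":[0,0,0],"grip":0.3}
    - {"translation":[0,0,0],"rotation":[0,0,0],"grip":0.1}
    - {"translation":[0,0,0],"rotation":[0,0,0],"grip":0}
    - {"translation":[0,0,-0.02],"rotation":[0,0,0],"grip":0}
    - {"translation":[0,0,-0.04],"rotation":[0,0,0],"grip":0}
    - {"translation":[0,0,-0.045],"rotation":[0,0,0],"grip":0}
    - {"translation":[0,0,-0.045],"rotation":[0,0,0],"grip":0}
    - {"translation":[0,0,-0.03],"rotation":[0,0,0],"grip":0}

```text
clock: 15.0
ee_pos: [0.6435, 0.2075, 0.22]
tcp_rot: [0.0, 0.878, 0.479, 0.002]
contact_force: [-0.3, -0.5, -0.3]
opening: 1.002
gripper_force: 0.0
```

>>> carry_out:
  plan:
    - {"translation":[-0.029,-0.025,0],"rotation":[0,0,0],"grip":0}
    - {"translation":[-0.029,-0.025,0],"rotation":[0,0,0],"grip":0}
    - {"translation":[-0.029,-0.025,0],"rotation":[0,0,0],"grip":0}
    - {"translation":[-0.029,-0.025,0],"rotation":[0,0,0],"grip":0}
    - {"translation":[-0.03,-0.0255,0],"rotation":[0,0,0],"grip":0}
    - {"translation":[0,0,0],"rotation":[0,0,0],"grip":0}
    - {"translation":[0,0,0],"rotation":[0,0,0],"grip":0}
    - {"translation":[0,0,0],"rotation":[0,0,0],"grip":0}

```text
clock: 15.8
ee_pos: [0.4594, 0.1527, 0.2166]
tcp_rot: [0.0, 0.878, 0.479, 0.001]
contact_force: [1.0, 0.2, 0.3]
opening: 0.996
gripper_force: 0.0
```

Run:
```python
from h import *
s=env.state(); R,p=pose(s); im=env.snapshot("wrist"); np.savez("w5.npz",R=R,p=p); cv2.imwrite("pics/w5.png",im[:,:,::-1])
top=env.snapshot("top"); cv2.imwrite("pics/top2.png",top[:,:,::-1]); print(p)
a=cv2.resize(top[110:220,200:440],(400,183),interpolation=cv2.INTER_CUBIC)
cv2.imwrite("pics/w5b.png",np.vstack([im,cv2.copyMakeBorder(a,0,0,0,240,0)])[:,:,::-1])
```

```text
[0.45938716 0.15271998 0.21662492]
```

View pics/w5b.png

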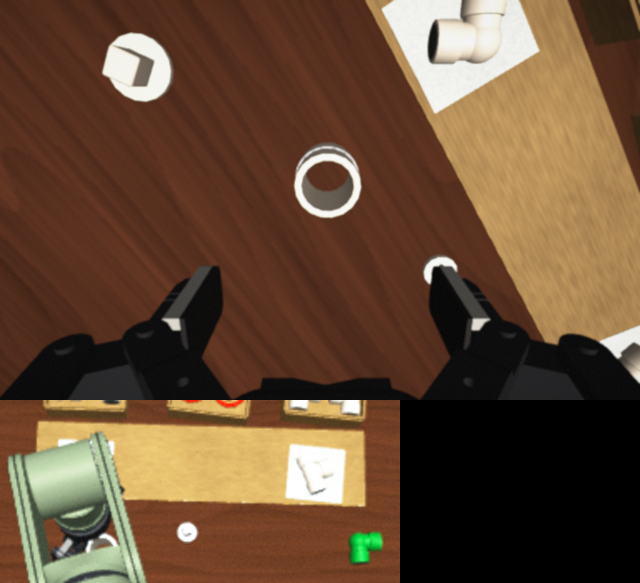

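The coupling rim is at about (328,184), the large plug at (140,66), the elbow on its card at top right, and the small plug at (440,268) clear of the work. Fitting the rim and the flange.

Run:
```python
from h import *
d=np.load("w5.npz"); R,p=d["R"],d["p"]; C=cam("wrist",(R,p)); im=cv2.imread("pics/w5.png")[:,:,::-1].copy()
g=im.min(2); 
for near,z,rad in (((328,184),.060,(24,36)),((140,66),.017,(25,40))):
    w=((g>(225 if z==.06 else 170)).astype(np.uint8))*255
    n,l,st,ce=cv2.connectedComponentsWithStats(w)
    i=min((i for i in range(1,n) if st[i][4]>200),key=lambda i:np.hypot(*(ce[i]-near)))
    c=max(cv2.findContours((l==i).astype(np.uint8),0,1)[0],key=len)[:,0,:]
    h=cv2.convexHull(c)
    X=ray(C,c+0.,z)[:,:2]; (x,y),r=cv2.minEnclosingCircle((X*1000).astype(np.float32)); b=(np.array([x/1000,y/1000,p[2]])-p)@R
    print(st[i],"centre",x,y,"r",r,"tool",b.round(4), "ell",cv2.fitEllipse(c))
```

```text
[296 154  64  63 942] centre 461.38739013671875 153.1939697265625 r 25.866687774658203 tool [0.0015 0.0014 0.    ] ell ((327.3872375488281, 184.9994354248047), (61.334197998046875, 63.21571350097656), 90.65818786621094)
[ 103   33   68   68 2869] centre 375.7801513671875 316.5308532714844 r 28.60828399658203 tool [ 0.0926 -0.1589 -0.    ] ell ((137.52615356445312, 66.75863647460938), (60.71786117553711, 70.08612823486328), 137.71533203125)
```

>>> carry_out:
  plan:
    - {"translation":[0.0015,0.0014,0.03],"rotation":[0,0,0],"grip":0}
    - {"translation":[0,0,0.04],"rotation":[0,0,0],"grip":0}
    - {"translation":[0,0,0.04],"rotation":[0,0,0],"grip":0}
    - {"translation":[0,0,0.03],"rotation":[0,0,0],"grip":0}
    - {"translation":[0,0,0.024],"rotation":[0,0,0],"grip":0}
    - {"translation":[0,0,0],"rotation":[0,0,0],"grip":0}
    - {"translation":[0,0,0],"rotation":[0,0,0],"grip":0}
    - {"translation":[0,0,0],"rotation":[0,0,0],"grip":0}

```text
clock: 16.7
ee_pos: [0.4616, 0.1533, 0.0535]
tcp_rot: [0.0, 0.878, 0.479, 0.001]
contact_force: [0.2, -0.4, 0.1]
opening: 1.003
gripper_force: 0.0
```

>>> carry_out:
  plan:
    - {"translation":[0,0,0],"rotation":[0,0,0],"grip":0.2}
    - {"translation":[0,0,0],"rotation":[0,0,0],"grip":0.3}
    - {"translation":[0,0,0],"rotation":[0,0,0],"grip":1}
    - {"translation":[0,0,0],"rotation":[0,0,0],"grip":1}
    - {"translation":[0,0,0],"rotation":[0,0,0],"grip":1}
    - {"translation":[0,0,0],"rotation":[0,0,0],"grip":1}
    - {"translation":[0,0,0],"rotation":[0,0,0],"grip":1}

```text
clock: 17.4
ee_pos: [0.4607, 0.1531, 0.0537]
tcp_rot: [0.0, 0.878, 0.479, 0.001]
contact_force: [-1.9, -0.5, 8.1]
opening: 0.604
gripper_force: 62.3
```

>>> carry_out:
  plan:
    - {"translation":[0,0,-0.02],"rotation":[0,0,0],"grip":1}
    - {"translation":[0,0,-0.04],"rotation":[0,0,0],"grip":1}
    - {"translation":[0,0,-0.03],"rotation":[0,0,0],"grip":1}
    - {"translation":[0,0,0],"rotation":[0,0,0],"grip":1}
    - {"translation":[0,0,0],"rotation":[0,0,0],"grip":1}
    - {"translation":[0,0,0],"rotation":[0,0,0],"grip":1}
    - {"translation":[0,0,0],"rotation":[0,0,0],"grip":1}

```text
clock: 18.1
ee_pos: [0.4592, 0.1526, 0.141]
tcp_rot: [-0.0, 0.878, 0.479, -0.001]
contact_force: [-0.1, 0.1, -0.3]
opening: 0.611
gripper_force: 63.0
```

Run:
```python
from h import *
s=env.state(); R,p=pose(s); im=env.snapshot("wrist"); np.savez("w6.npz",R=R,p=p); cv2.imwrite("pics/w6.png",im[:,:,::-1])
top=env.snapshot("top"); cv2.imwrite("pics/top3.png",top[:,:,::-1])
T=np.array([.6204,-.0153,p[2]]); print(p,R[:,2],"to mid",go(R,p,T))
```

```text
[0.45922237 0.15260104 0.14103815] [-2.83520124e-03 -7.47711574e-04 -9.99995701e-01] to mid [-0.0541  0.2264 -0.0003]
```

View pics/w6.png

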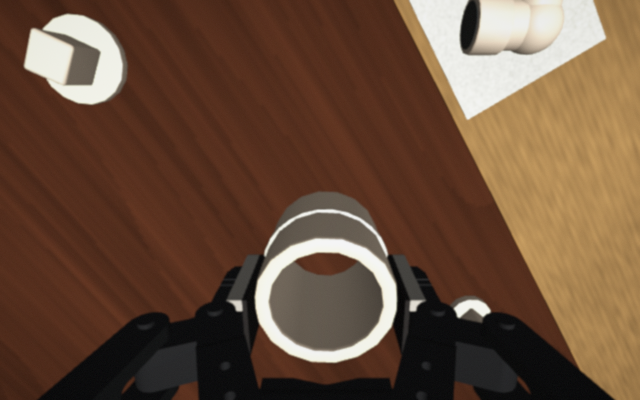

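Coupling held upright, rim centre at (327,301).

>>> carry_out:
  plan:
    - {"translation":[-0.0108,0.0453,0],"rotation":[0,0,0],"grip":1}
    - {"translation":[-0.0108,0.0453,0],"rotation":[0,0,0],"grip":1}
    - {"translation":[-0.0108,0.0453,0],"rotation":[0,0,0],"grip":1}
    - {"translation":[-0.0108,0.0453,0],"rotation":[0,0,0],"grip":1}
    - {"translation":[-0.0108,0.0453,0],"rotation":[0,0,0],"grip":1}
    - {"translation":[0,0,0.025],"rotation":[0,0,0],"grip":1}
    - {"translation":[0,0,0.025],"rotation":[0,0,0],"grip":1}
    - {"translation":[0,0,0],"rotation":[0,0,0],"grip":1}

```text
clock: 19.0
ee_pos: [0.6187, -0.0154, 0.0879]
tcp_rot: [-0.003, 0.878, 0.479, -0.004]
contact_force: [-0.3, 1.0, -1.1]
opening: 0.609
gripper_force: 63.2
```

>>> carry_out:
  plan:
    - {"translation":[0,0,0],"rotation":[0,0,0],"grip":1}
    - {"translation":[0,0,0],"rotation":[0,0,0],"grip":1}
    - {"translation":[0,0,0],"rotation":[0,0,0],"grip":1}
    - {"translation":[0,0,0],"rotation":[0,0,0],"grip":1}

```text
clock: 19.4
ee_pos: [0.6219, -0.0148, 0.0935]
tcp_rot: [0.001, 0.878, 0.479, 0.001]
contact_force: [0.5, -0.2, -1.0]
opening: 0.607
gripper_force: 63.2
```

Run:
```python
from h import *
d=np.load("w6.npz"); C=cam("wrist",(d["R"],d["p"])); o=((ray(C,[[326.5,301]],d["p"][2]+.0063)-d["p"])@d["R"])[0]; print("rim centre tool",o)
R,p=pose(); print(p,R[:,2]); T=np.array([.6204,-.0153,p[2]]); print(go(R,p,T-R@np.array([o[0],0,0])))
# recheck cards' middle from the latest unobstructed tops
```

```text
rim centre tool [ 0.00204768  0.00021053 -0.00630487]
[ 0.62193365 -0.01480157  0.09348404] [ 2.05539338e-03 -2.11732305e-05 -9.99997887e-01]
[-0.0033 -0.001  -0.    ]
```

>>> carry_out:
  plan:
    - {"translation":[-0.003,-0.001,0.015],"rotation":[0,0,0],"grip":1}
    - {"translation":[0,0,0.013],"rotation":[0,0,0],"grip":1}
    - {"translation":[0,0,0.006],"rotation":[0,0,0],"grip":1}
    - {"translation":[0,0,0],"rotation":[0,0,0],"grip":1}
    - {"translation":[0,0,0],"rotation":[0,0,0],"grip":1}
    - {"translation":[0,0,0],"rotation":[0,0,0],"grip":1}
    - {"translation":[0,0,0],"rotation":[0,0,0],"grip":1}

```text
clock: 20.1
ee_pos: [0.6192, -0.017, 0.0587]
tcp_rot: [0.0, 0.878, 0.479, 0.0]
contact_force: [0.7, -0.9, -0.9]
opening: 0.611
gripper_force: 63.3
```

>>> carry_out:
  plan:
    - {"translation":[0,0,0.0015],"rotation":[0,0,0],"grip":1}
    - {"translation":[0,0,0.001],"rotation":[0,0,0],"grip":1}
    - {"translation":[0,0,0],"rotation":[0,0,0],"grip":1}
    - {"translation":[0,0,0],"rotation":[0,0,0],"grip":1}
    - {"translation":[0,0,0],"rotation":[0,0,0],"grip":1}

```text
clock: 20.6
ee_pos: [0.6192, -0.0171, 0.0567]
tcp_rot: [0.0, 0.878, 0.479, 0.0]
contact_force: [-1.1, -0.3, 5.3]
opening: 0.612
gripper_force: 63.9
```

>>> carry_out:
  plan:
    - {"translation":[0,0,0],"rotation":[0,0,0],"grip":0.2}
    - {"translation":[0,0,0],"rotation":[0,0,0],"grip":0}
    - {"translation":[0,0,0],"rotation":[0,0,0],"grip":0}
    - {"translation":[0,0,-0.025],"rotation":[0,0,0],"grip":0}
    - {"translation":[0,0,-0.03],"rotation":[0,0,0],"grip":0}
    - {"translation":[0,0,-0.035],"rotation":[0,0,0],"grip":0}
    - {"translation":[0,0,-0.035],"rotation":[0,0,0],"grip":0}
    - {"translation":[0,0,-0.035],"rotation":[0,0,0],"grip":0}

```text
clock: 21.4
ee_pos: [0.6188, -0.017, 0.2169]
tcp_rot: [-0.0, 0.878, 0.479, -0.0]
contact_force: [0.6, -0.2, -0.5]
opening: 0.997
gripper_force: 0.0
```

>>> carry_out:
  plan:
    - {"translation":[0.0166,-0.0427,0],"rotation":[0,0,0],"grip":0}
    - {"translation":[0.0166,-0.0427,0],"rotation":[0,0,0],"grip":0}
    - {"translation":[0.0166,-0.0427,0],"rotation":[0,0,0],"grip":0}
    - {"translation":[0.0166,-0.0427,0],"rotation":[0,0,0],"grip":0}
    - {"translation":[0.0166,-0.0427,0],"rotation":[0,0,0],"grip":0}
    - {"translation":[0.0166,-0.0427,0],"rotation":[0,0,0],"grip":0}
    - {"translation":[0.0166,-0.0427,0],"rotation":[0,0,0],"grip":0}
    - {"translation":[0.0166,-0.0427,0],"rotation":[0,0,0],"grip":0}

```text
clock: 22.2
ee_pos: [0.4022, 0.2806, 0.2158]
tcp_rot: [-0.0, 0.878, 0.479, 0.0]
contact_force: [0.2, -0.2, -0.6]
opening: 0.997
gripper_force: 0.0
```

>>> carry_out:
  plan:
    - {"translation":[0.0166,-0.0427,0],"rotation":[0,0,0],"grip":0}
    - {"translation":[0,0,0],"rotation":[0,0,0],"grip":0}
    - {"translation":[0,0,0],"rotation":[0,0,0],"grip":0}
    - {"translation":[0,0,0],"rotation":[0,0,0],"grip":0}

```text
clock: 22.6
ee_pos: [0.377, 0.3158, 0.2157]
tcp_rot: [0.0, 0.878, 0.479, -0.0]
contact_force: [0.1, -0.7, -0.2]
opening: 0.998
gripper_force: 0.0
```

Run:
```python
from h import *
s=env.state(); R,p=pose(s); im=env.snapshot("wrist"); np.savez("w7.npz",R=R,p=p); cv2.imwrite("pics/w7.png",im[:,:,::-1])
top=env.snapshot("top"); cv2.imwrite("pics/top4.png",top[:,:,::-1]); print(p)
a=cv2.resize(top[120:190,210:430],(640,204),interpolation=cv2.INTER_CUBIC)
cv2.imwrite("pics/w7b.png",np.vstack([im[:390],a])[:,:,::-1])
```

```text
[0.37695218 0.31583292 0.21568981]
```

View pics/w7b.png

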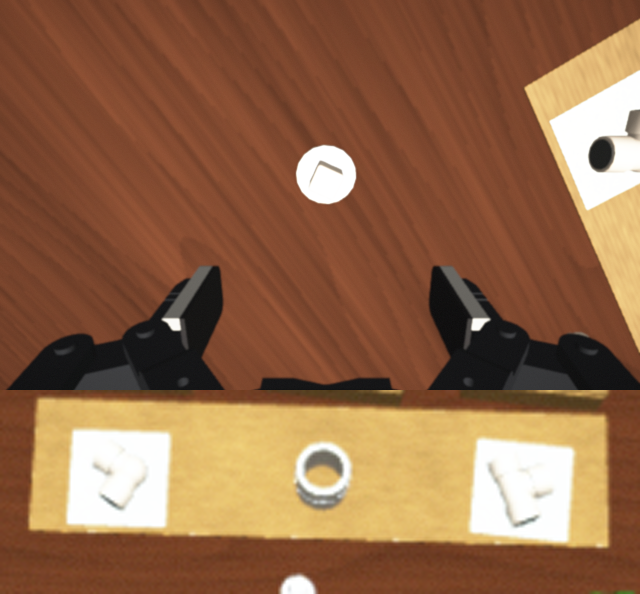

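Top strip (bottom panel): tee, elbow and coupling are all in place. Wrist view: plug flange at (326,174), lug corner at (326,160) with side edges at about 30° and 120° in the image. I'll measure the lug's turn.

Run:
```python
from h import *
d=np.load("w7.npz"); R,p=d["R"],d["p"]; C=cam("wrist",(R,p)); im=cv2.imread("pics/w7.png")[:,:,::-1].copy()
c,st=blob(im,(326,174)); X=ray(C,c+0.,.017)[:,:2]; (x,y),r=cv2.minEnclosingCircle((X*1000).astype(np.float32))
b=(np.array([x/1000,y/1000,p[2]])-p)@R; print("centre",x,y,r,"tool",b.round(4))
g=im.min(2); m=np.zeros_like(g); cv2.circle(m,(326,174),26,255,-1)
dk=((g<225)&(m>0)); ys,xs=np.nonzero(dk); print(dk.sum(),xs.min(),xs.max(),ys.min(),ys.max())
print(g[152:200:3,300:354:3])
```

```text
centre 377.1086730957031 316.0406799316406 27.365337371826172 tool [ 0.0003  0.     -0.    ]
171 310 342 160 183
[[ 52  48 134 255 255 255 255 255 255 255 255 255 255 255 255 157  46  48]
 [ 50 166 255 255 255 255 255 255 255 255 255 255 255 255 255 255 158  45]
 [ 74 255 255 255 255 255 255 255 255 255 255 255 255 255 255 255 255 128]
 [249 255 255 255 255 255 247 140 223 255 255 255 255 255 255 255 255 255]
 [255 255 255 255 255 255 144 145 123 128 219 255 255 255 255 255 255 255]
 [255 255 255 255 255 244 246 255 246 165 123 122 177 255 255 255 255 255]
 [255 255 255 255 255 170 255 255 255 255 251 181 125 120 244 255 255 255]
 [255 255 255 255 254 237 255 255 255 255 255 255 254 200 194 255 255 255]
 [255 255 255 255 178 255 255 255 255 255 255 255 255 255 253 255 255 255]
 [255 255 255 255 221 255 255 255 255 255 255 255 255 255 254 255 255 255]
 [255 255 255 234 255 255 255 255 255 255 255 255 255 255 255 255 255 255]
 [255 255 255 230 255 255 255 255 255 255 255 255 255 254 255 255 255 255]
 [212 255 255 251 255 255 255 255 255 255 255 255 255 255 255 255 255 249]
 [ 65 255 255 255 253 254 255 255 255 255 255 255 254 255 255 255 255  63]
 [ 52  94 255 255 255 255 254 254 255 255 255 255 255 255 255 255 112  46]
 [ 51  51  81 255 255 255 255 255 255 254 255 254 255 255 254  95  44  44]]
```

>>> carry_out:
  plan:
    - {"translation":[0,0,0],"rotation":[0,0,8.2],"grip":0}
    - {"translation":[0,0,0],"rotation":[0,0,8.2],"grip":0}
    - {"translation":[0,0,0],"rotation":[0,0,8.1],"grip":0}
    - {"translation":[0,0,0.04],"rotation":[0,0,0],"grip":0.3}
    - {"translation":[0,0,0.04],"rotation":[0,0,0],"grip":0.3}
    - {"translation":[0,0,0.035],"rotation":[0,0,0],"grip":0.3}
    - {"translation":[0,0,0.03],"rotation":[0,0,0],"grip":0.3}
    - {"translation":[0,0,0.015],"rotation":[0,0,0],"grip":0.3}

```text
clock: 23.5
ee_pos: [0.3762, 0.3145, 0.0533]
tcp_rot: [0.001, 0.96, 0.281, -0.002]
contact_force: [-0.0, 0.1, 0.1]
opening: 0.699
gripper_force: 0.0
```

>>> carry_out:
  plan:
    - {"translation":[0,0,0.005],"rotation":[0,0,0],"grip":0.3}
    - {"translation":[0,0,0.004],"rotation":[0,0,0],"grip":0.3}
    - {"translation":[0,0,0],"rotation":[0,0,0],"grip":0.3}
    - {"translation":[0,0,0],"rotation":[0,0,0],"grip":0.3}

```text
clock: 23.9
ee_pos: [0.3772, 0.3167, 0.0477]
tcp_rot: [-0.0, 0.959, 0.282, 0.001]
contact_force: [0.3, 0.5, 0.5]
opening: 0.702
gripper_force: 0.0
```

Run:
```python
from h import *
R,p=pose(); print(p); print(go(R,p,[.3771,.3160,.046]))
```

```text
[0.37721025 0.31673433 0.04767428]
[-0.0005  0.0006  0.0017]
```

>>> carry_out:
  plan:
    - {"translation":[0,0,0.001],"rotation":[0,0,0],"grip":0.4}
    - {"translation":[0,0,0],"rotation":[0,0,0],"grip":0.6}
    - {"translation":[0,0,0],"rotation":[0,0,0],"grip":1}
    - {"translation":[0,0,0],"rotation":[0,0,0],"grip":1}
    - {"translation":[0,0,0],"rotation":[0,0,0],"grip":1}
    - {"translation":[0,0,0],"rotation":[0,0,0],"grip":1}
    - {"translation":[0,0,0],"rotation":[0,0,0],"grip":1}

```text
clock: 24.6
ee_pos: [0.3768, 0.3167, 0.0463]
tcp_rot: [-0.0, 0.959, 0.282, 0.0]
contact_force: [-1.1, 0.1, 5.2]
opening: 0.263
gripper_force: 59.3
```

>>> carry_out:
  plan:
    - {"translation":[0,0,-0.02],"rotation":[0,0,0],"grip":1}
    - {"translation":[0,0,-0.04],"rotation":[0,0,0],"grip":1}
    - {"translation":[0,0,-0.04],"rotation":[0,0,0],"grip":1}
    - {"translation":[0,0,-0.03],"rotation":[0,0,0],"grip":1}
    - {"translation":[0,0,0],"rotation":[0,0,0],"grip":1}
    - {"translation":[0,0,0],"rotation":[0,0,0],"grip":1}
    - {"translation":[0,0,0],"rotation":[0,0,0],"grip":1}
    - {"translation":[0,0,0],"rotation":[0,0,0],"grip":1}

```text
clock: 25.4
ee_pos: [0.3758, 0.3159, 0.1742]
tcp_rot: [0.001, 0.959, 0.282, -0.002]
contact_force: [-0.2, -0.6, -1.1]
opening: 0.267
gripper_force: 59.0
```

Run:
```python
from h import *
s=env.state(); R,p=pose(s); im=env.snapshot("wrist"); np.savez("w8.npz",R=R,p=p); cv2.imwrite("pics/w8.png",im[:,:,::-1])
# coupling rim from the unobstructed top view
C=cam("top"); t=cv2.imread("pics/top4.png")[:,:,::-1]; g=t.min(2)
w=((g>150).astype(np.uint8))*255; w[:, :300]=0; w[:,345:]=0; w[:135]=0; w[175:]=0
c=max(cv2.findContours(w,0,1)[0],key=len)[:,0,:]; X=ray(C,c+0.,.063)[:,:2]; print("rim?",cv2.minEnclosingCircle((X*1000).astype(np.float32)))
print(p,R[:,2],"to",go(R,p,[.6203,-.0154,p[2]]))
```

```text
rim? ((616.3441772460938, -16.882568359375), 30.944398880004883)
[0.37578085 0.31585837 0.17420269] [-0.00274911 -0.0021407  -0.99999393] to [0.0264 0.4109 0.    ]
```

View pics/w8.png

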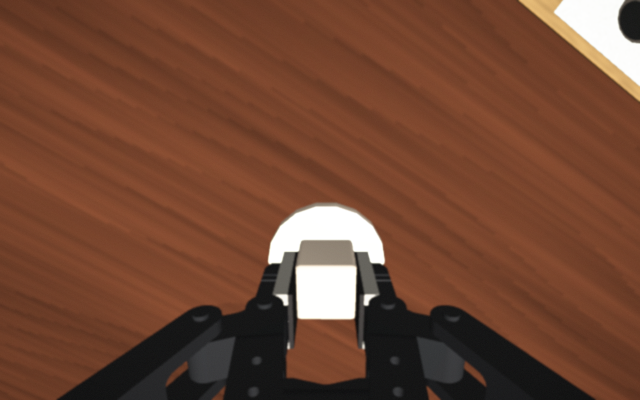

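The plug is held square by its lug (top face centre (326,292)). Carrying it over the coupling.

>>> carry_out:
  plan:
    - {"translation":[0.003,0.0457,0],"rotation":[0,0,0],"grip":1}
    - {"translation":[0.003,0.0457,0],"rotation":[0,0,0],"grip":1}
    - {"translation":[0.003,0.0457,0],"rotation":[0,0,0],"grip":1}
    - {"translation":[0.003,0.0457,0],"rotation":[0,0,0],"grip":1}
    - {"translation":[0.003,0.0457,0],"rotation":[0,0,0],"grip":1}
    - {"translation":[0.003,0.0457,0],"rotation":[0,0,0],"grip":1}
    - {"translation":[0.003,0.0457,0],"rotation":[0,0,0],"grip":1}
    - {"translation":[0.003,0.0457,0],"rotation":[0,0,0],"grip":1}

```text
clock: 26.25
ee_pos: [0.5951, 0.0203, 0.1747]
tcp_rot: [-0.0, 0.959, 0.282, -0.001]
contact_force: [0.9, 0.4, -0.8]
opening: 0.264
gripper_force: 59.2
```

>>> carry_out:
  plan:
    - {"translation":[0.0024,0.0453,0.02],"rotation":[0,0,0],"grip":1}
    - {"translation":[0,0,0.02],"rotation":[0,0,0],"grip":1}
    - {"translation":[0,0,0],"rotation":[0,0,0],"grip":1}
    - {"translation":[0,0,0],"rotation":[0,0,0],"grip":1}
    - {"translation":[0,0,0],"rotation":[0,0,0],"grip":1}
    - {"translation":[0,0,0],"rotation":[0,0,0],"grip":1}
    - {"translation":[0,0,0],"rotation":[0,0,0],"grip":1}

```text
clock: 26.95
ee_pos: [0.6213, -0.0141, 0.1369]
tcp_rot: [0.0, 0.959, 0.283, 0.001]
contact_force: [-0.2, -0.4, -0.9]
opening: 0.266
gripper_force: 59.2
```

Run:
```python
from h import *
d=np.load("w8.npz"); C=cam("wrist",(d["R"],d["p"])); o=((ray(C,[[326,292]],d["p"][2]-.0013)-d["p"])@d["R"])[0]; print("lug centre tool",o)
R,p=pose(); print(p,R[:,2]); print(go(R,p,np.array([.6203,-.0154,p[2]])-R@np.array([o[0],0,0])))
im=env.snapshot("wrist"); s=env.snapshot("side"); u=proj(cam("side"),[.62,-.015,.06])[0].astype(int)
a=cv2.resize(s[u[1]-60:u[1]+40,u[0]-66:u[0]+67],(400,300),interpolation=cv2.INTER_CUBIC)
cv2.imwrite("pics/w9b.png",np.hstack([cv2.resize(im,(400,300)),a])[:,:,::-1])
```

```text
lug centre tool [0.00107413 0.00037361 0.0012964 ]
[ 0.62128075 -0.01408952  0.13689333] [ 1.76536263e-03  4.82547288e-05 -9.99998441e-01]
[-0.0026  0.0006 -0.    ]
```

View pics/w9b.png

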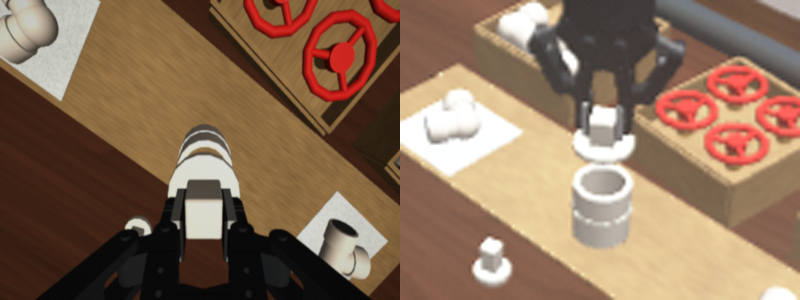

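The plug hangs centred above the coupling in both views. Lowering it with a small correction.

>>> carry_out:
  plan:
    - {"translation":[-0.0025,0.0005,0.012],"rotation":[0,0,0],"grip":1}
    - {"translation":[0,0,0.01],"rotation":[0,0,0],"grip":1}
    - {"translation":[0,0,0],"rotation":[0,0,0],"grip":1}
    - {"translation":[0,0,0],"rotation":[0,0,0],"grip":1}
    - {"translation":[0,0,0],"rotation":[0,0,0],"grip":1}
    - {"translation":[0,0,0],"rotation":[0,0,0],"grip":1}

```text
clock: 27.65
ee_pos: [0.6196, -0.0166, 0.1141]
tcp_rot: [0.0, 0.959, 0.282, 0.0]
contact_force: [1.3, -0.6, -1.1]
opening: 0.267
gripper_force: 59.2
```

>>> carry_out:
  plan:
    - {"translation":[0,0,0.004],"rotation":[0,0,0],"grip":1}
    - {"translation":[0,0,0.004],"rotation":[0,0,0],"grip":1}
    - {"translation":[0,0,0.004],"rotation":[0,0,0],"grip":1}
    - {"translation":[0,0,0.002],"rotation":[0,0,0],"grip":1}
    - {"translation":[0,0,0],"rotation":[0,0,0],"grip":1}
    - {"translation":[0,0,0],"rotation":[0,0,0],"grip":1}
    - {"translation":[0,0,0],"rotation":[0,0,0],"grip":1}

```text
clock: 28.35
ee_pos: [0.6193, -0.0165, 0.0998]
tcp_rot: [-0.0, 0.959, 0.282, 0.0]
contact_force: [0.9, 0.9, -0.2]
opening: 0.269
gripper_force: 59.2
```

>>> carry_out:
  plan:
    - {"translation":[0,0,0.001],"rotation":[0,0,0],"grip":1}
    - {"translation":[0,0,0],"rotation":[0,0,0],"grip":1}
    - {"translation":[0,0,0],"rotation":[0,0,0],"grip":1}
    - {"translation":[0,0,0],"rotation":[0,0,0],"grip":1}

```text
clock: 28.75
ee_pos: [0.6194, -0.0165, 0.0994]
tcp_rot: [0.0, 0.959, 0.282, 0.0]
contact_force: [-0.2, -0.0, 5.4]
opening: 0.264
gripper_force: 60.1
```

Flange resting (5.4 N). Release, lift and retreat.

>>> carry_out:
  plan:
    - {"translation":[0,0,0],"rotation":[0,0,0],"grip":0.6}
    - {"translation":[0,0,0],"rotation":[0,0,0],"grip":0.3}
    - {"translation":[0,0,0],"rotation":[0,0,0],"grip":0.2}
    - {"translation":[0,0,-0.01],"rotation":[0,0,0],"grip":0.2}
    - {"translation":[0,0,-0.03],"rotation":[0,0,0],"grip":0.2}
    - {"translation":[0,0,-0.04],"rotation":[0,0,0],"grip":0.2}
    - {"translation":[0,0,-0.04],"rotation":[0,0,0],"grip":0.2}

```text
clock: 29.45
ee_pos: [0.619, -0.0166, 0.2204]
tcp_rot: [-0.0, 0.959, 0.282, -0.0]
contact_force: [0.8, 0.7, 0.2]
opening: 0.798
gripper_force: 0.0
```

>>> carry_out:
  plan:
    - {"translation":[0,-0.045,0],"rotation":[0,0,0],"grip":0}
    - {"translation":[0,-0.045,0],"rotation":[0,0,0],"grip":0}
    - {"translation":[0,-0.045,0],"rotation":[0,0,0],"grip":0}
    - {"translation":[0,-0.045,0],"rotation":[0,0,0],"grip":0}
    - {"translation":[0,-0.045,0],"rotation":[0,0,0],"grip":0}
    - {"translation":[0,-0.045,0],"rotation":[0,0,0],"grip":0}
    - {"translation":[0,-0.045,0],"rotation":[0,0,0],"grip":0}
    - {"translation":[0,0,0],"rotation":[0,0,0],"grip":0}

```text
clock: 30.25
ee_pos: [0.4462, 0.2519, 0.2196]
tcp_rot: [-0.001, 0.959, 0.285, 0.0]
contact_force: [0.6, -0.5, 0.5]
opening: 1.003
gripper_force: 0.0
```

Run:
```python
from h import *
t=env.snapshot("top"); s=env.snapshot("side")
r=lambda a,w,h:cv2.resize(a,(w,h),interpolation=cv2.INTER_CUBIC)
cv2.imwrite("pics/end.png",np.vstack([r(t[110:260,190:490],600,300),r(s[140:290,240:540],600,300)])[:,:,::-1])
```

```text
(no output)
```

View pics/end.png

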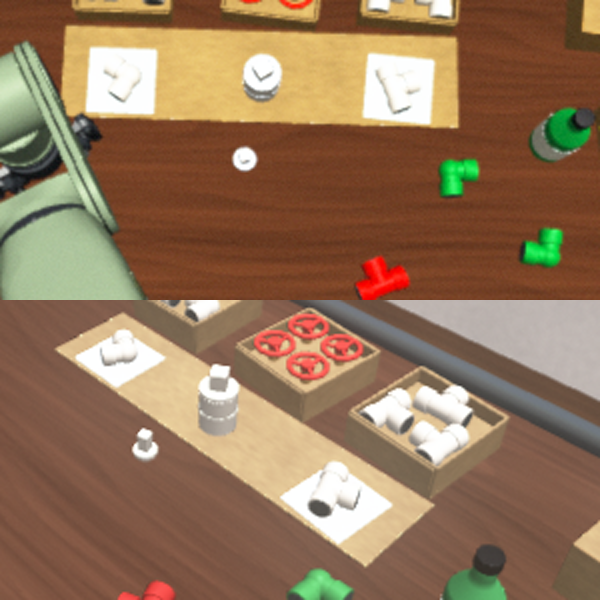

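The final views show the elbow (122,78) and tee (398,88) centred on their cards. The coupling stands midway between them with the plug seated level at (262,75). The small plug and bottle have not moved, and the tape, out of this crop, was never approached. Handing in.

```bash
python3 -c "
from rig import env
print(env.sign_off())"
```

```text
the job is handed in; nothing more can be done
None
```

Handed in at about 30 s: the tee and elbow are flat on the middles of their cards, the coupling stands upright midway between them with the larger plug seated on top, and the gripper is clear of everything.

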